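# Turn a disc lock to its locating pin and press it home in the charging cradle

### The job

The electronic disc lock is sitting askew on its charging cradle. With the fingertips, push its grip rib round until the notch in its rim is over the cradle's locating pin, then press the lock straight down until it clicks fully home under the catches, and take the hand away. Do not grip or lift the lock, and leave everything else on the desk where it is.

Things in the scene. Friction and masses are not known exactly. Their poses are not given: they have to be found in the camera images.
- disc_lock: Electronic disc lock, face up on its cradle: round steel body 73 mm across, 26 mm thick, on a thin 80 mm flange; 0.4 kg; black face with a straight grey grip rib. Origin: centre of its underside, z up; its -x axis runs along the rib to the notch. A bore underneath sits 1 mm loose on the cradle's spigot: it turns endlessly either way at a light push (under 1 N at the rib) and stays as left.
- notch (a point): Middle of the lock's notch at its underside, 33 mm from the lock's centre. The notch, 12 mm wide, is cut right through the rim from 27.5 mm off the centre outward.
- rib_top (a point): Middle of the grip rib's top, on the lock's axis, 42 mm above its underside: the place to press. The rib is 56 mm long, 10 mm wide and 16 mm high above the steel face; a green dot on its top marks the notch end.
- cradle: Black charging cradle, fixed to the desk: round base 124 mm across, 12 mm high, with a spur at the pin. Origin: centre of its underside, on the turning axis, z up; its -x axis points to the locating pin. Two steel spring catches on its +y and -y sides, in black towers 29 mm high, their tips 38 mm from the axis, snap over the lock's flange and hold it with its underside about 21 mm above the desk.
- pin (a point): Point on the locating pin's middle line, 33 mm from the turning axis, 20 mm above the desk. The pin is a lying, round-topped steel rod 8 mm thick, radial to the axis, top 27 mm above the desk. The lock hides its inner part; its outer end and the green block that carries it, 40 to 57 mm from the axis, always show beside the lock.
- contact (a joint): Travel of the sprung brass contact ring (44 mm across) that carries the lock, m: 0 = up, lock's underside 29 mm and rib top 71 mm above the desk; 0.009 = lock on the stop (rib top 62 mm). It pushes up with 5.6 N at 0, 8.4 N at the stop; with the catches, pressing home takes 8 to 13 N, and the catches snap in the last 1.2 mm. With the notch off the pin, the pin stops the lock after 2 mm.
- panel_corner (a point): Obstacle: lower far left corner of the big staff monitor's panel, 180 mm above the desk. The monitor is fixed, straight ahead of the robot; its panel hangs 180 to 510 mm above the desk and runs from this corner 470 mm to the right and 280 mm nearer the robot. Pass over it to come from the right side of the desk to the cradle, which stands on the left.
- day_book: Bystander: tan day book, 210x152x13 mm, lying flat. Origin: centre of its underside.
- pen_black: Bystander: black click pen, 138 mm long, lying on the day book. Origin: centre of its underside.
- key_green: Bystander: unit key with a green plastic tag, 138x34x4 mm, lying flat. Origin: centre of its underside.
- key_red: Bystander: unit key with a red plastic tag, 138x34x4 mm, lying flat. Origin: centre of its underside.
- padlock: Bystander: brass-bodied padlock, 72x45x21 mm, lying on its face. Origin: centre of its underside.
- scissors: Bystander: orange-handled scissors, 199 mm long, lying flat. Origin: centre of its underside.
- card_terminal: Bystander: black card terminal, 168x68x45 mm. Origin: centre of its underside.
Things that resemble listed ones, but are neither listed nor needed, are in the scene too. What is shaped like the cradle but red is not meant.

How it is judged:
By the outcome, as a careful person would: the job done as asked, in the order asked, and still so for the second after the job is handed in, with the robot touching nothing.
It also fails if it takes over 64 s, if anything falls off the work surface, if the arm or the gripper's body presses on something with over 40 N, if the wrist force passes 120 N, or if a joint passes its speed limit or range.

### The arm

A 6-joint arm with a two-finger parallel gripper is mounted at the origin on a cart in front of the work surface, level with it; the furniture and walls round the work are solid. World frame = base frame: x ahead of the robot, y to its left, z up, the work surface at z = 0. Lengths are in m, angles in rad, forces in N, time in s.
With the tool pointing down it reaches from about 0.325 to 0.9 m from the base axis. Payload 6.1 kg.
Tool frame: the origin (TCP) lies where the fingers leave the gripper's body, on its centre line; the fingertips stand 73 mm ahead of it and the grasp point (between the pads) lies 54 mm ahead of it; z points along the fingers, y is the line along which they close (so a half turn about z gives the same grasp; the last joint's range is limited). The gripper opens to 85 mm and grips with 20 to 120 N. Pads are 22 mm wide; open, the fingers measure 114 mm over their backs; the gripper's body (76 mm by 85 mm) begins 54 mm behind the grasp point. The pads swing forward as they close: fully open they stand 13 mm farther back than shut.
Start: joints at [-1.27, 0.22, 1.526, -0, 1.395, -0.126], TCP at [0.259, -0.569, 0.304] pointing down, gripper open.
Joint ranges: [-2.98, 2.98], [-0.91, 2.08], [0.09, 2.57], [-1.24, 4.39], [0.2, 2.65], [-2.68, 2.68]. Speed limits (rad/s): [2.57, 2.57, 3.01, 3.14, 3.14, 3.14].

### API

Orientations are given as a 3x3 rotation matrix whose columns are the frame's x, y, z axes.
In Python, from bench import arm, inverse_kinematics, monitor, optics, order gives the robot as it stands. Calls block until the motion is done:
- arm.reach(position, orientation): joint-space move of the TCP to a pose.
- arm.move_l(position, feed=0.15, ori=None): straight line of the TCP; ori=None keeps the orientation; feed is the mean speed in m/s.
- arm.set_joints(angles): joint-space move.
- arm.grip(opening, newtons=None): finger opening in m; newtons is the grip in N (None keeps the last); returns when the fingers have stopped.
- arm.wait(seconds).
- inverse_kinematics(position, orientation): joint angles nearest the present ones, or None.
- monitor.state(): the state.
- optics.read_camera(name): name is "side" or "top"; returns the picture (384x512x3 uint8, red, green, blue); there is no depth.
- optics.camera_info(name): a dict with "fx", "fy", "cx", "cy" (pixels), "position" and "rotation" of the camera in the world. Camera axes: x right, y down, z forward; pixel columns grow to the right and rows downward; lengths in m; the calibration is good to about 2 mm. A picture is of the moment at which its call begins. camera_info takes no time and is no camera call.
A pose or a line that the arm cannot do raises arm.PlanningError and nothing moves.
- order.finish_job(): hands the job in; it is judged then, once.
The state is a dict: "clock": time; "q": joint angles; "joint_vel": joint speeds; "tau": joint torques, N m; "position": TCP position; "tcp_rot": TCP orientation; "contact_force": force on the tool from outside, world axes, zero at the start; "torque": the same for the moment, N m; "gripper_width": finger opening in m; "grasp_force": force on a finger pad.
Only numpy, scipy, OpenCV 4.12 (cv2) and the standard library are available. Lean on these libraries where they do the work, as an engineer would, in place of code of your own. Each camera call takes 0.05 s, during which the arm holds its last target. There are 200 camera calls.

## Working session

There is one attempt and no reset: what is moved stays moved. The work goes in short steps, each a Python script; the robot and the scene stay as the last script left them, time stands still between calls to the robot, and variables do not carry over. Pictures are saved under pics/ and viewed, at most 10 in all, crops included, and the job is handed in when it is done.

```bash
mkdir -p pics; ls
python3 - <<'E'
from bench import arm, monitor, optics
import cv2, numpy as np
for n in("top","side"):
    im=optics.read_camera(n); cv2.imwrite(f"pics/{n}0.png",im[...,::-1])
    print(n,optics.camera_info(n))
s=monitor.state(); print(s["clock"],s["position"],s["tcp_rot"],s["contact_force"],s["gripper_width"])
E
```

```text
pics
top {'fx': 442.32878891161744, 'fy': 442.32878891161744, 'cx': 254.43658169258882, 'cy': 189.52421934420494, 'position': array([0.36783727, 0.39451172, 1.20133911]), 'rotation': array([[-0.01741888, -0.99387883,  0.10909377],
       [-0.99968256,  0.01532551, -0.01999793],
       [ 0.0182036 , -0.10940748, -0.99383028]])}
side {'fx': 398.0801702017708, 'fy': 398.0801702017708, 'cx': 250.69399366295139, 'cy': 188.73481837235553, 'position': array([-0.02781483,  1.12203998,  0.48253773]), 'rotation': array([[-0.81160127, -0.21183141,  0.54445462],
       [-0.58411884,  0.27761367, -0.76271609],
       [ 0.01041917, -0.93704755, -0.34904632]])}
0.1 [ 0.2585706  -0.56853473  0.30289838] [[ 9.10303808e-01  4.13940401e-01 -5.66665715e-04]
 [ 4.13940747e-01 -9.10302246e-01  1.69658489e-03]
 [ 1.86447953e-04 -1.77897371e-03 -9.99998400e-01]] [-0.20886175 -0.49114852  0.29953891] 0.08572066347048239
```

View pics/top0.png

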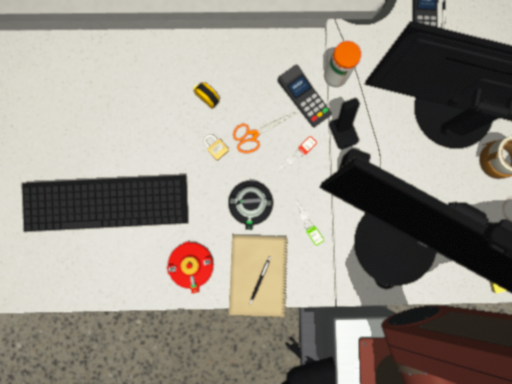

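View pics/side0.png

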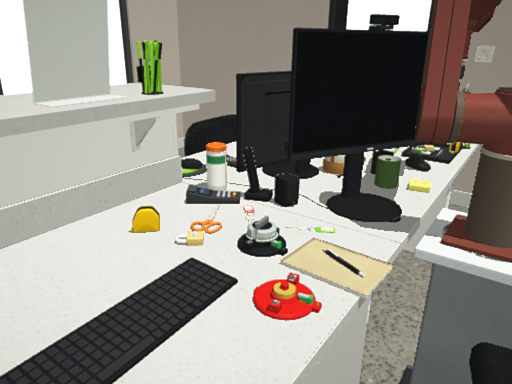

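Two cradle-shaped things appear in the top picture. One is black with the disc lock on it at (250,203), the other is red and empty at (190,265). The black one fits, since red is excluded. I'll confirm it in an enlarged crop.

```bash
cat > h.py <<'E'
import numpy as np, cv2
from bench import optics
def ray(n,u,v,z):
    c=optics.camera_info(n); d=c["rotation"]@np.array([(u-c["cx"])/c["fx"],(v-c["cy"])/c["fy"],1])
    return c["position"]+d*(z-c["position"][2])/d[2]
def px(n,p):
    c=optics.camera_info(n); q=c["rotation"].T@(np.asarray(p,float)-c["position"])
    return np.array([c["fx"]*q[0]/q[2]+c["cx"],c["fy"]*q[1]/q[2]+c["cy"]])
def crop(im,u0,v0,w,h,s):
    return cv2.resize(im[v0:v0+h,u0:u0+w],None,fx=s,fy=s,interpolation=cv2.INTER_CUBIC)
E
python3 - <<'E'
from h import *
t=cv2.imread("pics/top0.png"); s=cv2.imread("pics/side0.png")
a=crop(t,220,175,60,60,10); b=crop(s,230,210,20*3,20*3,10)[:, :]
b=cv2.resize(b,(200*3,600)); 
cv2.imwrite("pics/c0.png",cv2.resize(np.hstack([a,b]),(800,400)) if 0 else a)
# blobs
hsv=cv2.cvtColor(t,cv2.COLOR_BGR2HSV)[175:235,220:280]
m=cv2.inRange(hsv,(45,100,50),(85,255,255)); n,l,st,ce=cv2.connectedComponentsWithStats(m)
for i in range(1,n): print("green",st[i,4],ce[i]+[220,175])
m=cv2.inRange(hsv,(0,0,0),(180,255,70)); n,l,st,ce=cv2.connectedComponentsWithStats(m)
for i in range(1,n): 
    if st[i,4]>20: print("dark",st[i],ce[i]+[220,175])
c=ray("top",250,203,0.012); print("cradle approx",c)
E
```

```text
green 1 [241. 201.]
green 26 [249.         222.38461538]
green 2 [248.5 227. ]
dark [  9   6  43  47 584] [250.12671233 202.16609589]
dark [23 18 15  6 68] [249.89705882 195.73529412]
dark [24 28 15  6 72] [251.04166667 205.40277778]
cradle approx [0.46203248 0.38317797 0.012     ]
```

View pics/c0.png

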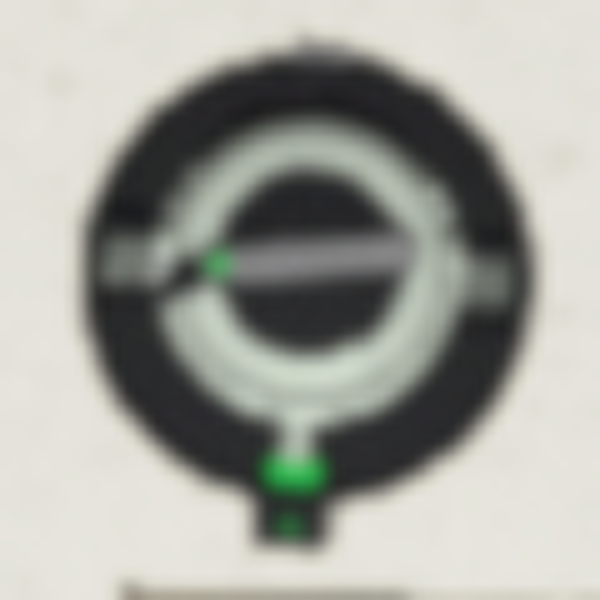

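The crop shows the black cradle with the lock on it. The rib's green dot and notch point left, at about (241.5,201.5). The pin and its green block are at the bottom, at about (249.3,222.4), and the catches are at about (232.5,201) and (268.8,203). This is the cradle meant, and the lock needs about 90° counter-clockwise. Next I'll measure the poses and the arm geometry for the path over the monitor.

```bash
cat >> h.py <<'E'
from scipy.optimize import least_squares
def cradle(im):  # RGB
    g=cv2.cvtColor(im,cv2.COLOR_RGB2GRAY).astype(np.float32)
    c0=np.array([250.5,202.]); P=[]
    for a in np.radians(np.arange(0,360,4)):
        if 60<np.degrees(a)<120: continue
        r=np.arange(17,28,.1); xy=c0[:,None]+r*np.array([[np.cos(a)],[np.sin(a)]])
        v=cv2.remap(g,xy[0][None].astype(np.float32),xy[1][None].astype(np.float32),cv2.INTER_LINEAR)[0]
        k=np.where(v<120)[0]
        if len(k): P.append(ray("top",*xy[:,k[-1]],.010)[:2])
    P=np.array(P)
    s=least_squares(lambda q:np.hypot(*(P-q[:2]).T)-q[2],[.46,.383,.062],loss="soft_l1",f_scale=.001)
    return s.x
def green(im,u0,v0,u1,v1):
    f=im[v0:v1,u0:u1].astype(float); w=np.clip(f[...,1]-np.maximum(f[...,0],f[...,2])-15,0,None)
    v,u=np.mgrid[v0:v1,u0:u1]; return np.array([(u*w).sum(),(v*w).sum()])/max(w.sum(),1e-9),w.sum()
E
python3 - <<'E'
from h import *
from bench import inverse_kinematics as ik, monitor
im=cv2.imread("pics/top0.png")[...,::-1].copy()
c=cradle(im); print("cradle",c)
for z in(.015,.02,.027):
    p=ray("top",*green(im,240,215,260,226)[0],z)[:2]-c[:2]; print("block ang",np.degrees(np.arctan2(*-p[::-1])),np.hypot(*p))
d=ray("top",*green(im,236,196,246,206)[0],.071)[:2]-c[:2]; print("dot",np.degrees(np.arctan2(*d[::-1])),np.hypot(*d))
A=ray("top",232.3,201,.029);B=ray("top",268.6,203.1,.029);print("catch mid",(A+B)/2,"y-axis ang-90",np.degrees(np.arctan2(*(A-B)[1::-1]))-90,np.linalg.norm(A-B))
for n,u,v,z in[("side",292,158,.18),("side",290,42,.51),("side",431,30,.51),("side",425,143,.18),("top",322,186,.18),("top",343,153,.51),("top",322,186,.51)]: print(n,u,v,z,ray(n,u,v,z))
D=np.array([[1,0,0],[0,-1,0],[0,0,-1.]]);X=[];Q=[]
for r in(.4,.5,.6,.7):
  for z in(.1,.3,.5):
    q=ik([r,0,z],D)
    if q is not None: X.append((r,z));Q.append(q)
X=np.array(X);Q=np.array(Q);print(Q[:3])
def f(p):
    o,h,L1,L2,e,Lt=p;a=Q[:,1];b=a+Q[:,2]
    return np.r_[o+L1*np.sin(a)+L2*np.sin(b)+e*np.cos(b)-X[:,0],h+L1*np.cos(a)+L2*np.cos(b)-e*np.sin(b)-X[:,1]]
s=least_squares(f,[0,.1,.5,.5,0,0]);print("o,h-Lt,L1,L2,e",s.x,s.cost)
for yaw in range(-180,180,30):
    y=np.radians(yaw);R=np.array([[np.cos(y),np.sin(y),0],[np.sin(y),-np.cos(y),0],[0,0,-1]])
    q=ik([c[0],c[1],.15],R);print(yaw,None if q is None else np.round(q,2))
E
```

```text
cradle [0.46455547 0.38238015 0.0601249 ]
block ang -4.762525677783759 0.053664310366203775
block ang -4.780730569482665 0.05384860778354234
block ang -4.806009062736557 0.05410663322618036
dot 93.5316125416264 0.02376652371286406
catch mid [0.46319686 0.38207912 0.029     ] y-axis ang-90 -4.233880154825968 0.09664904067696536
side 292 158 0.18 [0.49532987 0.19477198 0.18      ]
side 290 42 0.51 [-5.72181356 10.80856542  0.51      ]
side 431 30 0.51 [0.21693257 0.05621149 0.51      ]
side 425 143 0.18 [ 0.24481811 -0.21977095  0.18      ]
top 322 186 0.18 [0.48578771 0.21625683 0.18      ]
top 343 153 0.51 [0.50007563 0.23849429 0.51      ]
top 322 186 0.51 [0.4476773  0.27385192 0.51      ]
[[-1.97787042e-01 -5.64729119e-02  2.24694098e+00 -4.44089210e-16
   9.51124584e-01  1.37300928e+00]
 [-1.97787042e-01 -3.49074240e-01  2.07534057e+00 -4.44089210e-16
   1.41532632e+00  1.37300928e+00]
 [-1.97787042e-01 -3.82779536e-01  1.73357563e+00 -4.44089210e-16
   1.79079656e+00  1.37300928e+00]]
o,h-Lt,L1,L2,e [0.00635791 0.05248489 0.40719231 0.54738686 0.05084271 0.        ] 8.514687671374202e-07
-180 [ 0.56  0.32  1.71 -0.    1.11 -1.01]
-150 [ 0.56  0.32  1.71 -0.    1.11 -1.54]
-120 [ 0.56  0.32  1.71 -0.    1.11 -2.06]
-90 [ 0.56  0.32  1.71 -0.    1.11 -2.58]
-60 None
-30 [ 0.56  0.32  1.71 -0.    1.11  2.65]
0 [ 0.56  0.32  1.71 -0.    1.11  2.13]
30 [ 0.56  0.32  1.71 -0.    1.11  1.6 ]
60 [ 0.56  0.32  1.71 -0.    1.11  1.08]
90 [ 0.56  0.32  1.71 -0.    1.11  0.56]
120 [ 0.56  0.32  1.71 -0.    1.11  0.03]
150 [ 0.56  0.32  1.71 -0.    1.11 -0.49]
```

```bash
cat >> h.py <<'E'
def Rz(deg):
    y=np.radians(deg);return np.array([[np.cos(y),np.sin(y),0],[np.sin(y),-np.cos(y),0],[0,0,-1.]])
C=np.array([.4640,.3823]); PIN=175.4
E
python3 - <<'E'
from h import *
from bench import arm,monitor,inverse_kinematics as ik
p=monitor.state()["position"]
arm.move_l([p[0],p[1],.62],feed=.3)
q=list(monitor.state()["q"]); 
arm.set_joints([q[0],0,.6,0,2.54,q[5]])
arm.set_joints([.56,0,.6,0,2.54,2.0])
arm.grip(0)
arm.reach([C[0],C[1],.55],Rz(5))
arm.move_l([C[0],C[1],.36],feed=.2)
s=monitor.state();print(s["clock"],s["position"],s["q"],s["contact_force"],s["gripper_width"])
a=optics.read_camera("top");b=optics.read_camera("side")
cv2.imwrite("pics/h1.png",np.hstack([a,b])[...,::-1][:, :][::1]); cv2.imwrite("pics/h1s.png",cv2.resize(np.hstack([a,b]),(800,300),interpolation=cv2.INTER_AREA)[...,::-1])
E
```

```text
8.15 [0.46454298 0.38263755 0.36193643] [ 5.58051519e-01  1.31899567e-01  1.51868969e+00 -1.69676297e-05
  1.48804517e+00  2.04155747e+00] [-0.5685137   0.81669409  0.5428532 ] -3.2279430828111863e-06
```

View pics/h1s.png

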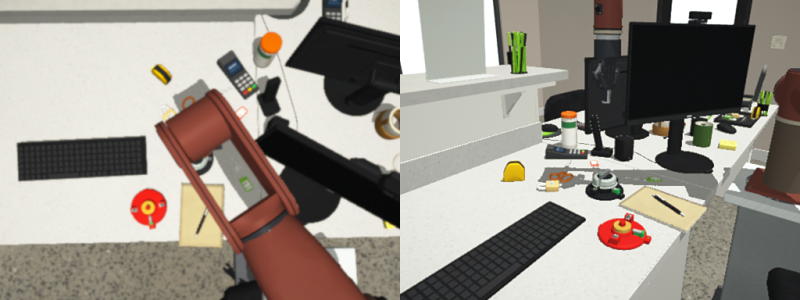

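The top view shows the forked wrist section at scaled px (215–300, 95–225), next to the monitor corner at (258,140). The side view shows the hand hanging clear above the cradle. Before descending I'll work out the lateral clearance between the right rail and the panel corner.

Run:
```python
from h import *
q=.558; n=np.array([np.sin(q),-np.cos(q)]); u=np.array([np.cos(q),np.sin(q)])
for z in(.55,.6,.65,.7,.75,.8):
    o=[]
    for a in[(284,122),(340,199),(381,269)]:
        p=ray("top",*a,z)[:2]; o.append((round(p@n,3),round(p@u,3)))
    print(z,o)
for P in[(.495,.195),(.486,.216)]: print("corner lateral",np.dot(P,n),np.dot(P,u))
print("tcp",C@n,C@u)
print([px("top",(x,y,z)) for x,y,z in[(.49,.205,.18),(.49,.205,.51),(.21,-.265,.51)]])
im=cv2.imread("pics/h1.png");cv2.imwrite("pics/h1c.png",cv2.resize(im[80:330,190:440],(700,700),interpolation=cv2.INTER_CUBIC)[:600])
```

```text
0.55 [(np.float64(0.002), np.float64(0.636)), (np.float64(0.008), np.float64(0.494)), (np.float64(0.001), np.float64(0.376))]
0.6 [(np.float64(-0.009), np.float64(0.628)), (np.float64(-0.003), np.float64(0.496)), (np.float64(-0.01), np.float64(0.387))]
0.65 [(np.float64(-0.02), np.float64(0.619)), (np.float64(-0.015), np.float64(0.498)), (np.float64(-0.021), np.float64(0.399))]
0.7 [(np.float64(-0.03), np.float64(0.61)), (np.float64(-0.026), np.float64(0.5)), (np.float64(-0.032), np.float64(0.41))]
0.75 [(np.float64(-0.041), np.float64(0.601)), (np.float64(-0.037), np.float64(0.502)), (np.float64(-0.042), np.float64(0.421))]
0.8 [(np.float64(-0.052), np.float64(0.592)), (np.float64(-0.049), np.float64(0.504)), (np.float64(-0.053), np.float64(0.432))]
corner lateral 0.0966762813986479 0.5231669873137347
corner lateral 0.0740962342085211 0.5266514483755987
tcp -0.07862747514974354 0.596042792215103
[array([326.74631232, 184.13428203]), array([364.19659099, 158.94543869]), array([675.02160382, 333.54806348])]
```

View pics/h1c.png

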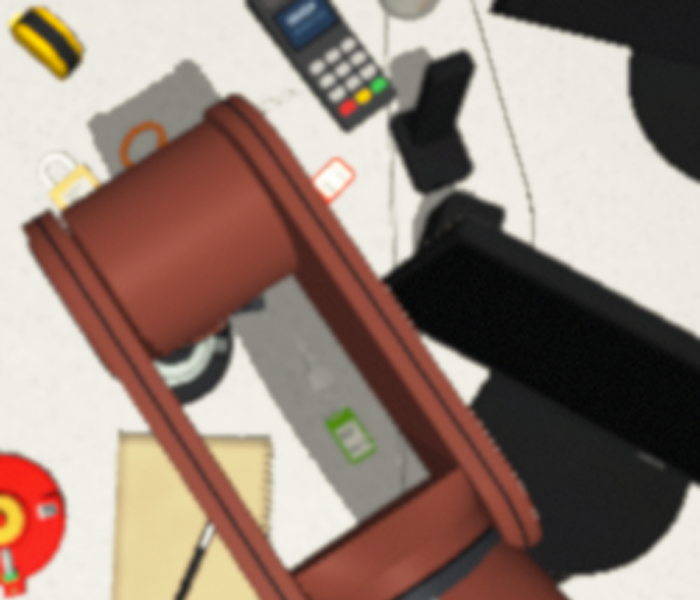

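The fork's right rail lies at lateral offset ≤ +0.005 m and the panel corner at +0.075 m or more. That leaves about 70 mm of clearance, so I'll descend and do the push.

```bash
cat >> h.py <<'E'
def fpos(th,gap,z,r=.012):
    t=np.radians(th);u=np.array([np.cos(t),np.sin(t)]);n=np.array([-np.sin(t),np.cos(t)])
    return np.r_[C+r*u-(.016+gap)*n,z]
E
python3 - <<'E'
from h import *
from bench import arm,monitor
th=93.5
F=lambda:monitor.state()["contact_force"]
arm.move_l(fpos(th,.008,.165),feed=.2,ori=Rz(th-90))
arm.wait(.2);f0=F();print(f0)
for z in(.155,.148,.142,.138,.135):
    arm.move_l(fpos(th,.008,z),feed=.05)
    arm.wait(.1); d=F()-f0; print(z,monitor.state()["position"],np.round(d,2))
    if d[2]>1.5: break
s=monitor.state();print(s["clock"])
b=optics.read_camera("side");print(px("side",[*C,.06]))
u,v=px("side",[*C,.06]).astype(int);cv2.imwrite("pics/s2.png",crop(b,u-40,v-40,80,70,8)[...,::-1])
E
```

```text
[-0.39371781 -0.27205223  0.4816466 ]
0.155 [0.48715066 0.39568809 0.1547936 ] [ 1.09  0.27 -0.82]
0.148 [0.4871445  0.39570268 0.14784109] [ 0.27  0.02 -0.97]
0.142 [0.48716848 0.39571019 0.14187605] [ 0.67 -0.76 -0.29]
0.138 [0.48718911 0.39572809 0.13791027] [0.43 0.87 0.09]
0.135 [0.48718103 0.39573954 0.13493271] [-0.36  0.1  -0.45]
11.4917
[262.29174966 223.84757632]
```

View pics/s2.png

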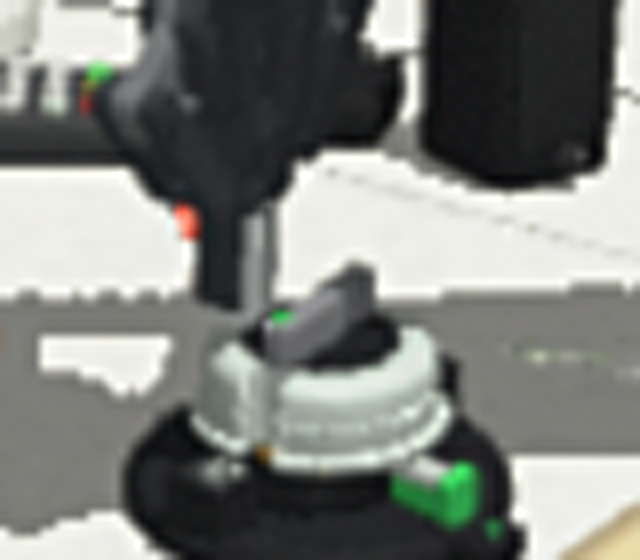

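The closed fingertips are on the far side of the rib, at crop (240,300). The rib, with its green dot at (280,318), points at the camera, and the pin block is at (435,490). I'll sweep the rib round now.

Run:
```python
from h import *
from bench import arm,monitor
f0=monitor.state()["contact_force"];m=0
def go(th,g,feed=.06):
    global m
    arm.move_l(fpos(th,g,.1345,.014),feed=feed,ori=Rz(th-90+6))
    f=monitor.state()["contact_force"]-f0; m=max(m,np.hypot(*f[:2])); return f
go(93.5,.006);go(93.5,.0013)
for th in list(np.arange(100,PIN-2,7.5))+[PIN]:
    f=go(th,.0013)
    if np.linalg.norm(f)>8: print("stop",th,f);break
print(th,f,m)
go(th,.012); p=monitor.state()["position"]; print(monitor.state()["clock"])
arm.move_l([p[0],p[1],.20],feed=.15)
q=np.array(monitor.state()["q"]);q[0]+=.55;arm.set_joints(q)
print(monitor.state()["clock"],monitor.state()["position"])
im=optics.read_camera("top");cv2.imwrite("pics/t3f.png",im[...,::-1]);cv2.imwrite("pics/t3.png",crop(im,220,175,60,60,10)[...,::-1])
```

```text
175.4 [-0.46558378 -0.12585708  0.0852337 ] 1.442595186471623
15.4833
17.325 [0.17132472 0.58681669 0.199365  ]
```

View pics/t3.png

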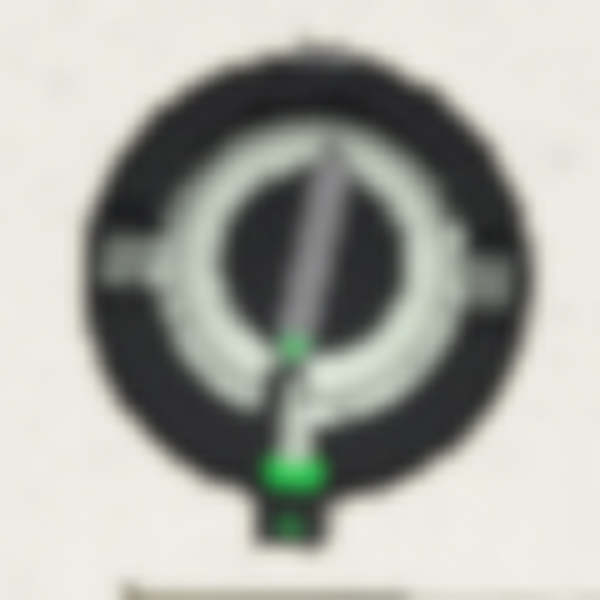

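The rib now points at about (293,347), with its far end at (335,160). It lags the pin line by roughly 8°. I'll measure it and finish the turn.

```bash
cat >> h.py <<'E'
def rib(im):
    """rib direction (deg, notch end) and centre from the grey/green pixels inside the black face"""
    f=cv2.resize(im[175:235,220:280],None,fx=8,fy=8,interpolation=cv2.INTER_CUBIC).astype(float)
    g=f.mean(2); v,u=np.mgrid[:g.shape[0],:g.shape[1]]; u=(u+.5)/8-.5+220; v=(v+.5)/8-.5+175
    ctr=px("top",[*C,.060]); m=(np.hypot(u-ctr[0],v-ctr[1])<7.3)
    w=np.clip(g-60,0,60)*m
    P=np.stack([ray("top",a,b,.071)[:2] for a,b in zip(u[w>0],v[w>0])]); W=w[w>0]
    mu=(P*W[:,None]).sum(0)/W.sum(); X=P-mu; e=np.linalg.eigh((X*W[:,None]).T@X)[1][:,1]
    gd,gs=green(im,int(ctr[0])-12,int(ctr[1])-12,int(ctr[0])+13,int(ctr[1])+13)
    d=ray("top",*gd,.071)[:2]-mu
    if e@d<0:e=-e
    return np.degrees(np.arctan2(e[1],e[0]))%360,mu,np.degrees(np.arctan2(d[1],d[0]))%360,np.hypot(*d)
E
python3 - <<'E'
from h import *
for n in("top0","t3f"):
    im=cv2.imread(f"pics/{n}.png")[...,::-1].copy(); print(n,rib(im),cradle(im))
    p=[ray("top",*green(im,a,b,c,d)[0],z)[:2] for a,b,c,d,z in[(240,219,260,226,.022),(240,226,260,231,.012)]]
    print([(np.degrees(np.arctan2(*(q-C)[::-1]))%360) for q in p])
E
```

```text
Traceback (most recent call last):
  File "h.py", line 39, in rib
    P=np.stack([ray("top",a,b,.071)[:2] for a,b in zip(u[w>0],v[w>0])]); W=w[w>0]
                ~~~^^^^^^^^^^^^^^^^
  File "h.py", line 4, in ray
    c=optics.camera_info(n); d=c["rotation"]@np.array([(u-c["cx"])/c["fx"],(v-c["cy"])/c["fy"],1])
ValueError: time passes only in moves, steps and waits
```

```bash
sed -i 's/^from bench import optics/from bench import optics\nCI={n:optics.camera_info(n) for n in("top","side")}/; s/c=optics.camera_info(n);/c=CI[n];/' h.py
python3 - <<'E'
from h import *
for n in("top0","t3f"):
    im=cv2.imread(f"pics/{n}.png")[...,::-1].copy(); print(n,rib(im),cradle(im))
    p=[ray("top",*green(im,a,b,c,d)[0],z)[:2] for a,b,c,d,z in[(240,219,260,226,.022),(240,226,260,231,.012)]]
    print([(np.degrees(np.arctan2(*(q-C)[::-1]))%360) for q in p])
E
```

```text
top0 (np.float64(93.87671095249148), array([0.46372313, 0.38257713]), np.float64(91.53808525227029), np.float64(0.023532881992974108)) [0.46455547 0.38238015 0.0601249 ]
[np.float64(175.07651846493044), np.float64(174.77800582350466)]
t3f (np.float64(166.3981304901931), array([0.46267177, 0.38184136]), np.float64(166.72772533192276), np.float64(0.02190632616069825)) [0.46454458 0.38236586 0.05979027]
[np.float64(175.07808065956786), np.float64(174.860680437562)]
```

```bash
cat >> h.py <<'E'
def push(th0,th1):
    from bench import arm,monitor
    arm.move_l(fpos(th0,.012,.20,.014),feed=.3,ori=Rz(th0-84))
    arm.move_l(fpos(th0,.012,.1345,.014),feed=.1)
    for th in np.linspace(th0,th1,3): arm.move_l(fpos(th,.0013,.1345,.014),feed=.04,ori=Rz(th-84))
    arm.wait(.1);print("F",monitor.state()["contact_force"],monitor.state()["position"]-fpos(th1,.0013,.1345,.014))
    arm.move_l(fpos(th1,.012,.1345,.014),feed=.06)
    look()
def look():
    from bench import arm,monitor
    p=monitor.state()["position"];arm.move_l([p[0],p[1],.20],feed=.2)
    q=np.array(monitor.state()["q"]);q[0]=1.12;arm.set_joints(q)
    im=optics.read_camera("top");n=f"pics/t{monitor.state()['clock']:.1f}.png";cv2.imwrite(n,im[...,::-1])
    print(n,rib(im))
    return im
E
python3 - <<'E'
from h import *
from bench import arm,monitor
q=np.array(monitor.state()["q"]);q[0]=.57;arm.set_joints(q)
push(170,184.2)
E
```

```text
F [-0.51814257  1.09033901  0.58475256] [1.04108242e-04 1.14575112e-04 6.38127889e-05]
pics/t22.9.png (np.float64(174.26438084149333), array([0.46269884, 0.38172407]), np.float64(174.68932521173562), np.float64(0.02181272330709403))
```

The rib is at 174.3° and the pin at about 175.3°, well within the ±3.5° clearance. Pressing now.

```bash
cat > press.py <<'E'
from h import *
from bench import arm,monitor
q=np.array(monitor.state()["q"]);q[0]=.56;arm.set_joints(q)
P=np.array([.4634,.3821])
arm.move_l([*P,.20],feed=.3,ori=Rz(PIN-90)); arm.move_l([*P,.152],feed=.1); arm.wait(.2)
f0=monitor.state()["contact_force"]
for z in np.arange(.147,.125,-.001):
    arm.move_l([*P,z],feed=.03); s=monitor.state(); f=s["contact_force"]-f0
    print(round(z,4),round(s["position"][2],4),np.round(f,1))
    if f[2]>20: break
arm.wait(.2);print(monitor.state()["position"],monitor.state()["contact_force"]-f0,monitor.state()["clock"])
E
python3 press.py
```

```text
0.147 0.1467 [ 0.1  0.3 -0.3]
0.146 0.1459 [ 1.2  0.3 -0.4]
0.145 0.1449 [ 1.3 -0.4  0.6]
0.144 0.1439 [ 0.2 -0.  -0.4]
0.143 0.1432 [ 0.1 -1.   2. ]
0.142 0.1421 [0.5 0.1 1.9]
0.141 0.1411 [0.3 0.4 1.3]
0.14 0.1402 [-0.3  0.4  3.4]
0.139 0.1394 [0.1 0.9 5.3]
0.138 0.1386 [-0.4  0.2  6.2]
0.137 0.1379 [-0.7 -1.3  7.5]
0.136 0.1365 [0.6 1.1 4.1]
0.135 0.1352 [1.2 1.7 3.7]
0.134 0.1347 [0.1 0.5 6.9]
0.133 0.1346 [-2.   0.2 12.7]
0.132 0.1345 [-3.5 -1.8 19.1]
0.131 0.1345 [-6.  -4.4 25. ]
[0.46393765 0.38257828 0.13448181] [-6.74731498 -3.94430251 26.06178983] 29.825
```

The force dropped at the snap, and after 9 mm of travel it came to a hard stop at rib top 61.5 mm. I'll take the hand away and check.

Run:
```python
from h import *
from bench import arm,monitor
p=monitor.state()["position"];arm.move_l([p[0],p[1],.137],feed=.03);arm.wait(.1)
im=look(); print(monitor.state()["clock"])
b=optics.read_camera("side");u,v=px("side",[*C,.04]).astype(int)
cv2.imwrite("pics/fin.png",np.hstack([crop(im,220,175,60,60,6.5),cv2.resize(b[v-30:v+30,u-30:u+30],(390,390),interpolation=cv2.INTER_CUBIC)])[...,::-1])
```

```text
pics/t32.0.png (np.float64(174.10791985573294), array([0.46269987, 0.38186112]), np.float64(174.72699291607069), np.float64(0.021954173218392225))
32.05
```

View pics/fin.png

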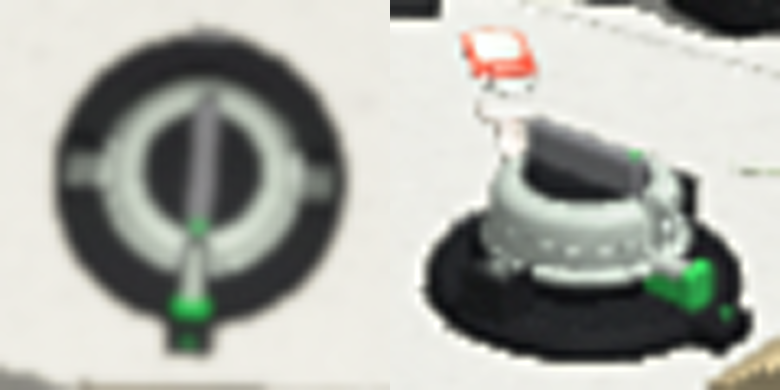

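The top view shows the pin lying in the notch, with the dot at (197,227) in line with the block at (190,305). In the side view the lock sits low on the cradle. I'll check its height numerically and then hand in.

Run:
```python
from h import *
from bench import monitor,order
b=optics.read_camera("side");u,v=px("side",[*C,.04]).astype(int)
t=np.radians(174.6);d=C+.0235*np.array([np.cos(t),np.sin(t)])
g=green(b,u+2,v-12,u+13,v+1);print("dot",g,[(z,px("side",[*d,z])) for z in(.063,.069,.071)])
g2=green(b,u+8,v+5,u+25,v+20);t=np.radians(175.4);k=C+.050*np.array([np.cos(t),np.sin(t)]);print("block",g2,px("side",[*k,.02]))
if g[0][1]-px("side",[*d,.067])[1]>0: print(order.finish_job())
```

```text
dot (array([269.25242718, 224.25242718]), np.float64(103.0)) [(0.063, array([269.79839965, 225.55034826])), (0.069, array([269.86586595, 223.30373762])), (0.071, array([269.88842004, 222.55269189]))]
block (array([277.6951567 , 244.35422602]), np.float64(3159.0)) [278.06359598 244.75273429]
the job is handed in; nothing more can be done
None
```

The job is handed in: I turned the lock until its notch was over the pin and pressed it down 9 mm to the stop, with the wrist force dropping partway as the catches snapped. The hand was then taken well clear at about 32 s. The final side-camera height check read the rib top at about 66 mm, between the 63 mm of a latched lock and the 71 mm of a raised one, so the latching rests mainly on the force and travel readings.

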